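# Right a knocked-over kitchen timer and set it to 45 minutes

## Robot

A 6-joint arm with a two-finger parallel gripper is mounted at the origin on a cart in front of the work surface, level with it; the furniture and walls round the work are solid. World frame = base frame: x ahead of the robot, y to its left, z up, the work surface at z = 0. Lengths are in m, angles in rad, forces in N, time in s.
With the tool pointing down it reaches from about 0.4 to 0.825 m from the base axis. Payload 7 kg.
Tool frame: the origin (TCP) lies at the very end of the fingers, on their centre line; the grasp point (between the pads) lies 19 mm behind it; z points along the fingers, y is the line along which they close (so a half turn about z gives the same grasp; the last joint's range is limited). The gripper opens to 88 mm and grips with 3 to 60 N. Pads are 19 mm wide; open, the fingers measure 130 mm over their backs; the gripper's body (78 mm by 193 mm) begins 47 mm behind the grasp point.
Start: joints at [-1.058, 0.359, 0.012, 0, -1.224, -0.288], TCP at [0.15, -0.658, 0.227] pointing down, gripper open.
Joint ranges: [-3.07, 3.07], [-1.43, 2.12], [-1.02, 1.25], [-3.03, 1.67], [-3.05, -0], [-3.03, 3.03]. Speed limits (rad/s): [2.39, 2.39, 3.01, 3.14, 3.14, 3.14].

## Interface

Orientations are given as [roll, pitch, yaw] about the fixed x, y, z axes, in that order (R = Rz(yaw) Ry(pitch) Rx(roll)).
In Python, from station import arm gives the robot as it stands.
- The arm moves only by the tool step_arm, never from a script. Its argument "rows" is a list of rows, each a list of 5 numbers: the shift along the world's x, y, z in m, then the turn about the world's z in rad, then the finger opening in m, from 0 to 0.0876. In form: [[x, y, z, spin, gripper], ...]. A call has 1 to 20 rows; each row is the pose to reach, as a shift and turn from the pose commanded when the call began; what a row does not reach only later rows make up. A row lasts 1/10 s, in which the tool goes at most 50 mm and 8.59 degrees, less where a joint would pass 70% of its speed; a pose out of reach is approached as far as the arm can. A call with a gripper value outside its range is refused whole. The fingers move at their own pace and stop on an object; "newtons" is the grip in N (left out, the last holds). Time passes only in rows, so rows that repeat a pose let the fingers close. It gives the time, the measured TCP pose, the force, the opening and the grip force at its end, in the units of the state.
- arm.get_state(): the state, without advancing time (a new reading comes with each control period).
- arm.grab_frame(name): name is "scene" or "top" or "wrist"; returns a dict with "color" (420x560x3 uint8, blue, green, red), "vfov" (degrees; the focal length in pixels is half the picture's height over the tangent of half this angle, whatever the lens; pixels are square), "cx", "cy" (the principal point, pixels), "k1" (the pictures are not rectified: a ray, as slopes to the right and down, at radius r is drawn at 1 + k1 r^2 times it, then the intrinsics apply), "rvec" (rotation vector, rad) and "tvec" (3), from world to camera coordinates, as OpenCV has them. Camera axes: x right, y down, z forward; pixel columns grow to the right and rows downward; lengths in m; the calibration is good to about 2 mm. A picture is of the moment at which its call begins. There is no depth.
- arm.job_done(): hands the job in; it is judged then, once.
The state is a dict: "t": time; "q": joint angles; "qd": joint speeds; "joint_efforts": joint torques, N m; "eef_pos": TCP position; "ee_rot": TCP orientation; "force": force on the tool from outside, world axes, zero at the start; "moment": the same for the moment, N m; "width": finger opening in m; "gripper_force": force on a finger pad.
Only numpy, scipy, OpenCV 4.12 (cv2) and the standard library are available. Lean on these libraries where they do the work, as an engineer would, in place of code of your own. Each camera call takes 0.05 s, during which the arm holds its last target. There are 200 camera calls.

## Task

The wind-up kitchen timer has been knocked onto its side near the front of the worktop: stand it upright on the round silicone mat and let go. Then wind its dial clockwise past the 55-minute mark, turn it back down to 45 minutes and let go, leaving it upright on the mat. Set it down and press on it gently, and leave the salt shaker, spoon rest and bowl where they are.

Things in the scene. Friction and masses are not known exactly. Their poses are not given: they have to be found in the camera images.
- timer: Loose wind-up timer, round, 64 mm wide, 54 mm tall, 0.12 kg: white base to 22 mm, red dial to 42 mm, white bar on top. Origin: centre of its underside; z: from the base out through the dial (lying: level, to the robot's right within 0.7 rad). Long tick at +x on the base's side is 0; ticks every 5 min (30 deg) run clockwise from above. (A like one stands far off at the wall: leave it.)
- timer_dial (a joint): The timer's dial: 0 at the 0 tick, grows as wound clockwise from above, 0.1047 rad a minute: 45 min = 4.712, 55 min = 5.760, end stop 6.02. Starts half wound (2.9 to 3.9); stays where left. Stiff: 0.05 N m, and 0.05 N m more per rad/s; the light timer turns along on its foot unless pressed down with 6 to 15 N, by the gripped bar, while turning.
- dial_bar (a point): Middle of the white grip bar across the dial's top, 44 mm long, 10 mm thick, 11 mm high, on the timer's axis 48 mm above its underside (bar's top 54, dial's top beside it 43). x runs along the bar to its end with the black pointer line, z up out of the dial.
- mat: Fixed round blue-grey silicone mat, 130 mm diameter, 5 mm thick, non-slip, flat on the worktop (z = 0). Origin: centre of its underside; its top is 5 mm higher.
- salt_shaker: Loose salt shaker, clear with a grey top, 44 mm diameter, 90 mm tall, standing behind the work to the right. Origin: centre of its underside. Leave it.
- spoon_rest: Loose grey-brown spoon rest, 83 x 152 x 96 mm, right of the hob. Origin: centre of its underside. Leave it.
- oval_bowl: Loose small oval bowl, cream inside, 82 x 102 x 38 mm, at the right. Origin: centre of its underside. Leave it.
Not all that is in view belongs to the job. There is more than one size of the mat; the one meant has the size given above.

How it is judged:
By the outcome, as a careful person would: the job done as asked, in the order asked, and still so for the second after the job is handed in, with the robot touching nothing.
It also fails if it takes over 72 s, if anything falls off the work surface, if the arm or the gripper's body presses on something with over 40 N, if the wrist force passes 120 N, or if a joint passes its speed limit or range.

## Working session

There is one attempt and no reset: what is moved stays moved. The work goes in short steps, Python scripts to look and compute and a tool call to move; the robot and the scene stay as the last step left them, time stands still between calls to the robot, and variables do not carry over. Pictures are saved under pics/ and viewed, at most 10 in all, crops included, and the job is handed in when it is done.

Besides the shell and the picture viewer there is one more tool, called after ">>>" as name(argument=value, ...) on one line, values as JSON. step_arm: Moves the arm, as the interface text tells. Its arguments: {"type":"object","properties":{"rows":{"type":"array"},"newtons":{"type":"number"}},"required":["rows"]}

```bash
mkdir -p pics
cat > h.py <<'E'
import numpy as np, cv2
from station import arm
def grab(n,f=None):
    d=arm.grab_frame(n); 
    if f: cv2.imwrite('pics/'+f,d['color'])
    return d
def cam(d):
    h=d['color'].shape[0]; f=h/2/np.tan(np.radians(d['vfov'])/2)
    R=cv2.Rodrigues(np.array(d['rvec'],float))[0]; t=np.array(d['tvec'],float).ravel()
    K=np.array([[f,0,d['cx']],[0,f,d['cy']],[0,0,1]]); return K,np.array([d['k1'],0,0,0,0.]),R,t
def ray(d,u,v):
    K,D,R,t=cam(d); p=cv2.undistortPoints(np.array([[[u,v]]],float),K,D).ravel()
    return -R.T@t, R.T@np.array([p[0],p[1],1])
def atz(d,u,v,z):
    o,r=ray(d,u,v); return o+r*(z-o[2])/r[2]
def proj(d,P):
    K,D,R,t=cam(d); return cv2.projectPoints(np.array(P,float).reshape(-1,3),cv2.Rodrigues(R)[0],t,K,D)[0].reshape(-1,2)
E
python3 - <<'E'
from h import *
import pickle
a={n:grab(n) for n in('scene','top','wrist')}
pickle.dump(a,open('a.pkl','wb'))
im=np.vstack([np.hstack([a['scene']['color'],a['top']['color']])])
cv2.imwrite('pics/s.png',a['scene']['color']);cv2.imwrite('pics/t.png',a['top']['color'])
for n in a: print(n,{k:a[n][k] for k in a[n] if k!='color'})
print(arm.get_state())
E
```

```text
scene {'vfov': 43.34565361282741, 'cx': 291.32616420866384, 'cy': 205.87934575313128, 'k1': -0.06781894225312572, 'rvec': array([ 0.64755406, -2.74548601,  0.9614791 ]), 'tvec': array([0.41307557, 0.37129776, 0.86718855])}
top {'vfov': 43.909689293854, 'cx': 285.48416678884087, 'cy': 212.58094131607314, 'k1': -0.0014437450161321557, 'rvec': array([ 2.18791202, -2.16200335,  0.06493965]), 'tvec': array([-0.2066164 ,  0.57126248,  1.350775  ])}
wrist {'vfov': 63.72691923380723, 'cx': 276.6702983598428, 'cy': 206.32688839317345, 'k1': 0.029602856508392915, 'rvec': array([-1.83800684, -2.30356811, -0.32941926]), 'tvec': array([ 0.67367678, -0.03523418,  0.39029575])}
{'t': 0.15, 'q': array([-1.05789800e+00,  3.59223764e-01,  1.12875671e-02, -2.54888253e-04,
       -1.22409987e+00, -2.88118809e-01]), 'qd': array([-1.33949509e-03, -1.02977352e-03,  3.92831131e-03,  1.11969496e-03,
       -6.83289465e-05,  1.10722052e-03]), 'joint_efforts': array([-2.69226048e-04, -5.83278322e+01,  2.93289274e+01,  7.00122803e+00,
        8.73570243e-03, -1.21739326e-04]), 'eef_pos': array([ 0.15035924, -0.65766902,  0.2258449 ]), 'ee_rot': array([ 3.14033592e+00, -1.22536557e-04, -2.91689981e+00]), 'force': array([-0.33896994,  0.23300684, -0.44602195]), 'moment': array([ 0.02429908, -0.00424002, -0.02275113]), 'gripper_force': 0.0, 'width': 0.08751258272868613}
```

View pics/s.png

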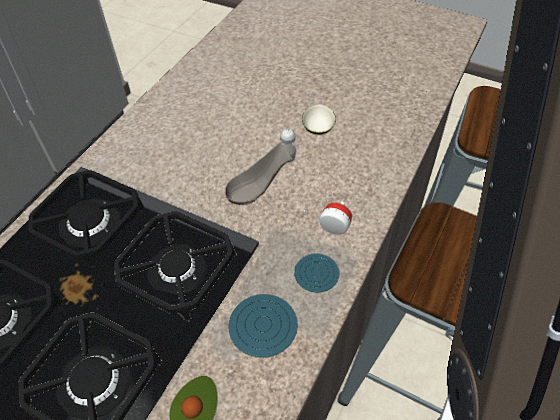

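View pics/t.png

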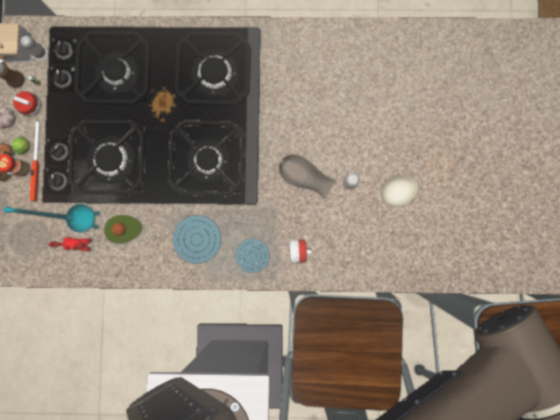

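The scene view shows the lying timer at about (336,218); in the top view it is at (299,251). The mats are at (197,239), the larger one, and (252,255).

Run:
```python
from h import *
import pickle
a=pickle.load(open('a.pkl','rb'))
s,t,w=a['scene'],a['top'],a['wrist']
print('matL',atz(t,197,239.5,.005),atz(s,263,325,.005),'diam',atz(t,173,239,.005)-atz(t,221,239,.005))
print('matS',atz(t,252,255,.005),atz(s,317,272,.005),'diam',atz(t,234.5,255,.005)-atz(t,270,255,.005))
print('timer',atz(t,299,251,.032),atz(s,336,218,.032))
c=lambda d,u,v,n,k:cv2.resize(d['color'][v-n:v+n,u-n:u+n],None,fx=k,fy=k,interpolation=cv2.INTER_CUBIC)
A=c(s,336,218,25,8);B=c(t,299,251,25,8)
cv2.imwrite('pics/c1.png',np.hstack([A,B]))
cv2.imwrite('pics/w.png',w['color'])
```

```text
matL [0.50043478 0.0346917  0.005     ] [0.50149153 0.04026045 0.005     ] diam [-0.00155246  0.12791281  0.        ]
matS [ 0.46123438 -0.11232461  0.005     ] [ 0.46008223 -0.10964519  0.005     ] diam [-0.00118568  0.09405871  0.        ]
timer [ 0.47327849 -0.23629163  0.032     ] [ 0.47388978 -0.23157875  0.032     ]
```

View pics/c1.png

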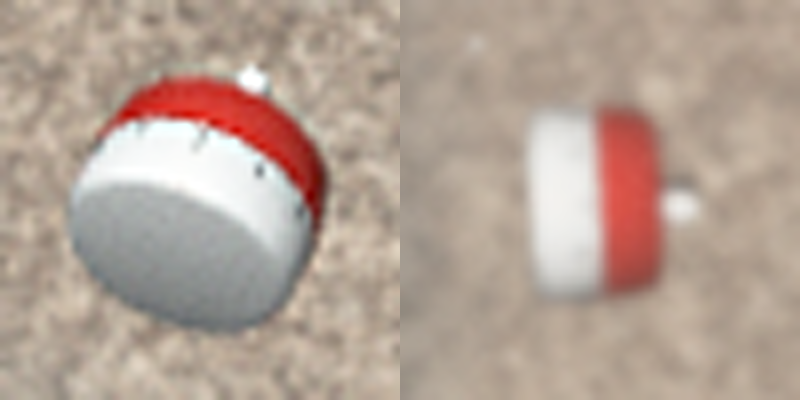

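Both views agree that the large mat is at (0.501, 0.038), 130 mm across. The timer is at about (0.473, -0.236), with its axis nearly along -y. Moving above it next.

>>> step_arm(rows=[[0.03, 0.04, 0, 0.12, 0.0876], [0.07, 0.08, 0, 0.25, 0.0876], [0.1, 0.12, 0, 0.38, 0.0876], [0.13, 0.16, 0, 0.5, 0.0876], [0.16, 0.2, 0, 0.63, 0.0876], [0.19, 0.24, 0, 0.76, 0.0876], [0.22, 0.28, 0, 0.9, 0.0876], [0.25, 0.32, 0, 1.03, 0.0876], [0.27, 0.36, 0, 1.16, 0.0876], [0.29, 0.39, 0, 1.28, 0.0876], [0.31, 0.41, 0, 1.346, 0.0876], [0.32, 0.425, 0, 1.346, 0.0876], [0.323, 0.425, 0, 1.346, 0.0876], [0.323, 0.425, 0, 1.346, 0.0876], [0.323, 0.425, 0, 1.346, 0.0876], [0.323, 0.425, 0, 1.346, 0.0876]], newtons=3)

```text
t: 1.75
eef_pos: [0.4728, -0.2337, 0.2265]
ee_rot: [3.141, 0.0, -1.572]
force: [-0.0, -0.7, -1.2]
width: 0.0876
gripper_force: 0.0
```

Run:
```python
from h import *
import pickle
w=grab('wrist','w1.png'); pickle.dump(w,open('w1.pkl','wb'))
s=arm.get_state(); print(s['t'],s['eef_pos'],s['ee_rot'],s['q'],s['force']); print(ray(w,280,210))
t=grab('top');
```

```text
1.8 [ 0.47290477 -0.23368792  0.2265609 ] [ 3.14152200e+00 -7.37932298e-07 -1.57206524e+00] [-8.68182495e-02  1.15522982e-01 -3.10987167e-01  7.43876415e-06
 -1.14435651e+00  8.55462569e-02] [-0.07549523 -0.00303177 -0.35886773]
(array([ 0.47221202, -0.3084116 ,  0.38503547]), array([-0.00919183,  0.28951459, -0.95724194]))
```

View pics/w1.png

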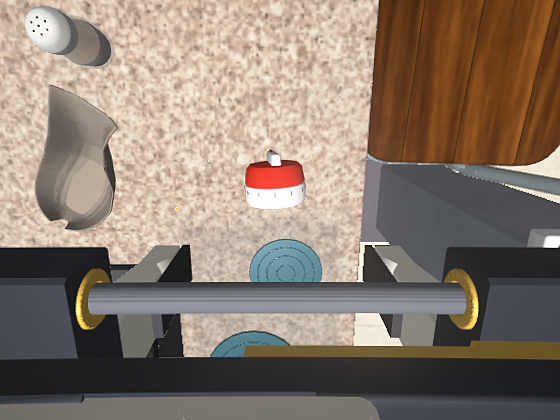

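The wrist view shows the timer at (275,185), with its dial pointing up in the image (-y) and the bar tip at (273,157).

Run:
```python
from h import *
import pickle
w=pickle.load(open('w1.pkl','rb'))
for n,u,v,z in [('L',246,188,.032),('R',305.5,186,.032),('bar',273,155,.05),('redtopL',248,166,.032),('redtopR',302,166,.032),('joinM',275,188,.064),('base bottom top edge',275,208,.045)]: print(n,atz(w,u,v,z).round(4))
c=w['color'][140:220,225:325]
cv2.imwrite('pics/c2.png',cv2.resize(c,None,fx=8,fy=7.5,interpolation=cv2.INTER_CUBIC)[:600])
```

```text
L [ 0.5053 -0.2263  0.032 ]
R [ 0.4416 -0.2284  0.032 ]
bar [ 0.476  -0.2639  0.05  ]
redtopL [ 0.5025 -0.25    0.032 ]
redtopR [ 0.4457 -0.2499  0.032 ]
joinM [ 0.474  -0.2337  0.064 ]
base bottom top edge [ 0.4742 -0.2078  0.045 ]
```

View pics/c2.png

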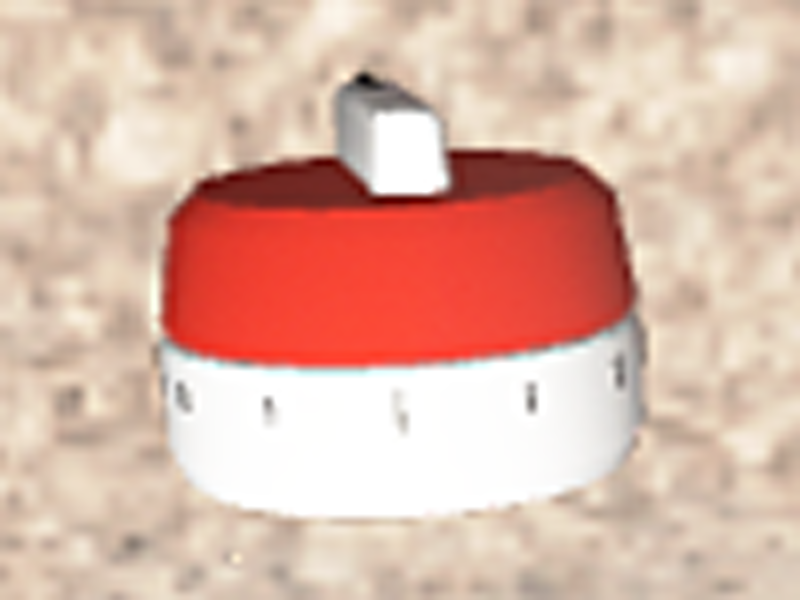

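The timer's axis points along about (0.06, -1) and its base underside is at y = -0.211. I'll pinch it across the dial near the dial end, so that the heavier base can swing down.

>>> step_arm(rows=[[0.002, -0.018, -0.04, 0.06, 0.0876], [0.002, -0.018, -0.08, 0.06, 0.0876], [0.002, -0.018, -0.12, 0.06, 0.0876], [0.002, -0.018, -0.16, 0.06, 0.0876], [0.002, -0.018, -0.19, 0.06, 0.0876], [0.002, -0.018, -0.205, 0.06, 0.0876], [0.002, -0.018, -0.213, 0.06, 0.0876], [0.002, -0.018, -0.213, 0.06, 0.0876], [0.002, -0.018, -0.213, 0.06, 0.07], [0.002, -0.018, -0.213, 0.06, 0.06], [0.002, -0.018, -0.213, 0.06, 0.05], [0.002, -0.018, -0.213, 0.06, 0.045], [0.002, -0.018, -0.213, 0.06, 0.045], [0.002, -0.018, -0.213, 0.06, 0.045], [0.002, -0.018, -0.213, 0.06, 0.045]], newtons=3)

```text
t: 3.35
eef_pos: [0.4759, -0.2512, 0.014]
ee_rot: [-3.141, -0.0, -1.511]
force: [-0.2, -0.1, 3.0]
width: 0.0599
gripper_force: 3.1
```

>>> step_arm(rows=[[0, 0, 0.005, 0, 0.045], [0, 0, 0.01, 0, 0.045], [0, 0, 0.02, 0, 0.045], [0, 0, 0.03, 0, 0.045], [0, 0, 0.045, 0, 0.045], [0, 0, 0.06, 0, 0.045], [0, 0, 0.07, 0, 0.045], [0, 0, 0.07, 0, 0.045], [0, 0, 0.07, 0, 0.045], [0, 0, 0.07, 0, 0.045]])

```text
t: 4.35
eef_pos: [0.475, -0.2509, 0.083]
ee_rot: [3.141, 0.0, -1.511]
force: [0.3, 0.4, -0.9]
width: 0.0451
gripper_force: 0.0
```

Run:
```python
from h import *
w=grab('wrist');s=grab('scene')
P=arm.get_state(); print(P['width'],P['eef_pos'],P['force'])
p=proj(s,[P['eef_pos']])[0].astype(int);q=proj(w,[P['eef_pos']])[0].astype(int);print(p,q)
A=cv2.resize(s['color'][p[1]-50:p[1]+50,p[0]-50:p[0]+50],(400,400));
y,x=max(0,min(q[1]-110,220)),q[0]-100
B=cv2.resize(w['color'][y:y+200,x:x+200],(400,400))
cv2.imwrite('pics/l1.png',np.hstack([A,B]))
```

```text
0.04535317501144283 [ 0.47497235 -0.25089865  0.08286477] [-0.14268984 -0.42177291  0.25865901]
[340 195] [275 259]
```

View pics/l1.png

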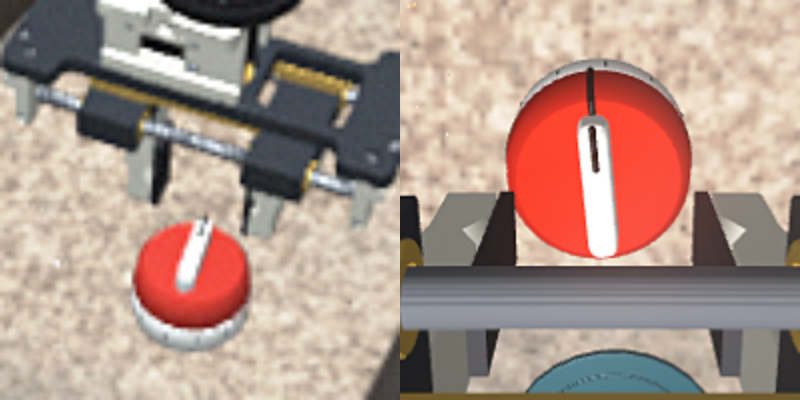

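The timer slipped out while turning and now stands upright on the worktop. The dial centre is at wrist pixel (274,231) and the bar middle at about (274,242). I'll locate it and grip it by the base.

Run:
```python
from h import *
w=grab('wrist');s=grab('scene');t=grab('top')
for c in [(274,231,.035),(274,242,.054)]: print(atz(w,*c))
# red blob in scene and top near timer
for d,n in((s,'s'),(t,'t'),(w,'w')):
    b=d['color'].astype(int); m=((b[...,2]>120)&(b[...,2]-b[...,1]>70)&(b[...,2]-b[...,0]>70)).astype(np.uint8)
    k,l,st,ce=cv2.connectedComponentsWithStats(m)
    for i in range(1,k):
        if st[i,4]>60: print(n,st[i],ce[i].round(1),atz(d,*ce[i],.036).round(4))
```

```text
[ 0.4761094 -0.2488584  0.035    ]
[ 0.47599021 -0.248961    0.054     ]
s [323 200  29  27 497] [337.4 214. ] [ 0.4746 -0.2397  0.036 ]
s [182 397  17  20 242] [189.5 406. ] [0.5312 0.2361 0.036 ]
t [ 13  91  23  22 299] [ 24.5 102. ] [0.8601 0.4993 0.036 ]
t [  0 153  13  19 157] [  5.9 162.2] [0.6976 0.5409 0.036 ]
t [ 29 160   9  41 235] [ 33.1 180.4] [0.6501 0.4657 0.036 ]
t [ 60 237  29  14 289] [ 74.4 243.4] [0.4858 0.349  0.036 ]
w [ 228  186   93   93 5672] [274.  230.3] [ 0.4762 -0.2497  0.036 ]
```

>>> step_arm(rows=[[0.001, 0.002, 0, 0, 0.0876], [0.001, 0.002, 0, 0, 0.0876], [0.001, 0.002, 0, 0, 0.0876], [0.001, 0.002, 0, 0, 0.0876], [0.001, 0.002, -0.02, 0, 0.0876], [0.001, 0.002, -0.04, 0, 0.0876], [0.001, 0.002, -0.06, 0, 0.0876], [0.001, 0.002, -0.072, 0, 0.0876], [0.001, 0.002, -0.075, 0, 0.0876], [0.001, 0.002, -0.075, 0, 0.0876], [0.001, 0.002, -0.075, 0, 0.07], [0.001, 0.002, -0.075, 0, 0.06], [0.001, 0.002, -0.075, 0, 0.05], [0.001, 0.002, -0.075, 0, 0.05], [0.001, 0.002, -0.075, 0, 0.05], [0.001, 0.002, -0.075, 0, 0.05]], newtons=10)

```text
t: 6.2
eef_pos: [0.4768, -0.2491, 0.0091]
ee_rot: [-3.141, -0.0, -1.511]
force: [-1.3, 1.5, 5.5]
width: 0.0637
gripper_force: 10.0
```

>>> step_arm(rows=[[0, 0, 0.01, 0, 0.05], [0, 0, 0.025, 0, 0.05], [0, 0, 0.04, 0, 0.05], [0.002, 0.015, 0.04, 0, 0.05], [0.004, 0.035, 0.04, 0, 0.05], [0.006, 0.06, 0.04, 0, 0.05], [0.008, 0.085, 0.04, 0, 0.05], [0.01, 0.11, 0.04, 0, 0.05], [0.012, 0.135, 0.04, 0, 0.05], [0.014, 0.16, 0.04, 0, 0.05], [0.016, 0.185, 0.04, 0, 0.05], [0.018, 0.21, 0.04, 0, 0.05], [0.02, 0.235, 0.04, 0, 0.05], [0.022, 0.26, 0.04, 0, 0.05], [0.024, 0.278, 0.04, 0, 0.05], [0.025, 0.286, 0.04, 0, 0.05], [0.025, 0.286, 0.04, 0, 0.05], [0.025, 0.286, 0.03, 0, 0.05], [0.025, 0.286, 0.02, 0, 0.05], [0.025, 0.286, 0.02, 0, 0.05]])

```text
t: 8.2
eef_pos: [0.4999, 0.0357, 0.0267]
ee_rot: [3.138, -0.001, -1.512]
force: [-0.2, -0.3, -2.1]
width: 0.0637
gripper_force: 10.0
```

Run:
```python
from h import *
w=grab('wrist');s=grab('scene')
P=arm.get_state(); print(P['width'],P['eef_pos'],P['force'],P['gripper_force'])
p=proj(s,[[.5,.037,.02]])[0].astype(int)
A=cv2.resize(s['color'][p[1]-60:p[1]+60,p[0]-60:p[0]+60],(400,400));
B=cv2.resize(w['color'][140:340,174:374],(400,400))
cv2.imwrite('pics/m1.png',np.hstack([A,B]))
```

```text
0.06372129132613817 [0.50093124 0.03620205 0.0278767 ] [ 0.72729116 -0.47178308 -1.13079026] 9.999695867300034
```

View pics/m1.png

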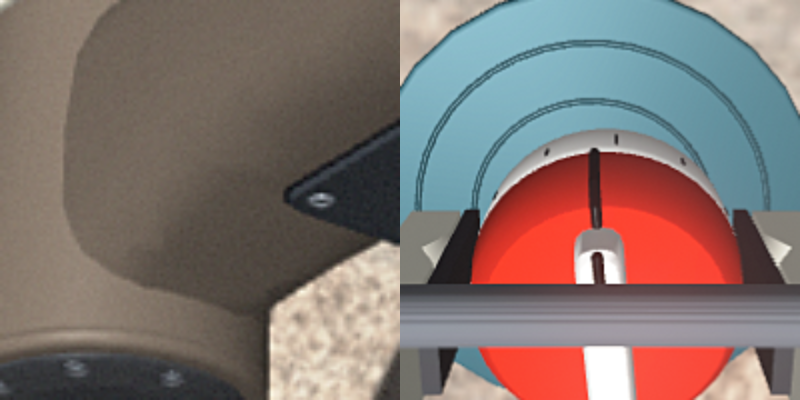

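The timer is upright and centred over the mat. Lowering it gently.

>>> step_arm(rows=[[0, 0, -0.005, 0, 0.05], [0, 0, -0.009, 0, 0.05], [0, 0, -0.011, 0, 0.05], [0, 0, -0.012, 0, 0.05], [0, 0, -0.013, 0, 0.05], [0, 0, -0.0135, 0, 0.05], [0, 0, -0.0135, 0, 0.05], [0, 0, -0.0135, 0, 0.05], [0, 0, -0.0135, 0, 0.05]])

```text
t: 9.2
eef_pos: [0.5015, 0.037, 0.0152]
ee_rot: [-3.141, 0.0, -1.511]
force: [0.4, 0.2, -1.2]
width: 0.0635
gripper_force: 10.0
```

>>> step_arm(rows=[[0, 0, -0.0005, 0, 0.05], [0, 0, -0.001, 0, 0.05], [0, 0, -0.0013, 0, 0.05], [0, 0, -0.0013, 0, 0.05], [0, 0, -0.0013, 0, 0.05]])

```text
t: 9.7
eef_pos: [0.5015, 0.037, 0.0141]
ee_rot: [-3.141, 0.0, -1.511]
force: [-2.7, 1.1, 6.0]
width: 0.0637
gripper_force: 10.0
```

>>> step_arm(rows=[[0, 0, 0, 0, 0.0876], [0, 0, 0, 0, 0.0876], [0, 0, 0, 0, 0.0876], [0, 0, 0, 0, 0.0876], [0, 0, 0.02, 0, 0.0876], [0, 0, 0.05, 0, 0.0876], [0, 0, 0.075, 0, 0.0876], [0, 0, 0.085, 0, 0.0876], [0, 0, 0.085, 0, 0.0876], [0, 0, 0.085, 0, 0.0876], [0, 0, 0.085, 0, 0.0876]])

```text
t: 10.8
eef_pos: [0.5006, 0.0367, 0.0975]
ee_rot: [3.139, -0.001, -1.511]
force: [-1.0, 0.8, -0.5]
width: 0.0875
gripper_force: 0.0
```

Run:
```python
from h import *
import pickle
w=grab('wrist'); P=arm.get_state(); print(P['eef_pos'],P['q'],P['t'],P['ee_rot'],P['force'])
pickle.dump(w,open('w2.pkl','wb'))
cv2.imwrite('pics/m2.png',cv2.resize(w['color'][160:300,184:364],None,fx=4.25,fy=4.25,interpolation=cv2.INTER_CUBIC))
```

```text
[0.50065369 0.03668057 0.09749774] [ 4.65007629e-01  2.04548843e-01 -5.34520573e-01 -2.77892742e-04
 -8.34020674e-01 -4.05012047e-01] 10.85 [ 3.13940351e+00 -7.15045300e-04 -1.51098691e+00] [ 0.21558876  0.26421589 -0.65871893]
```

View pics/m2.png

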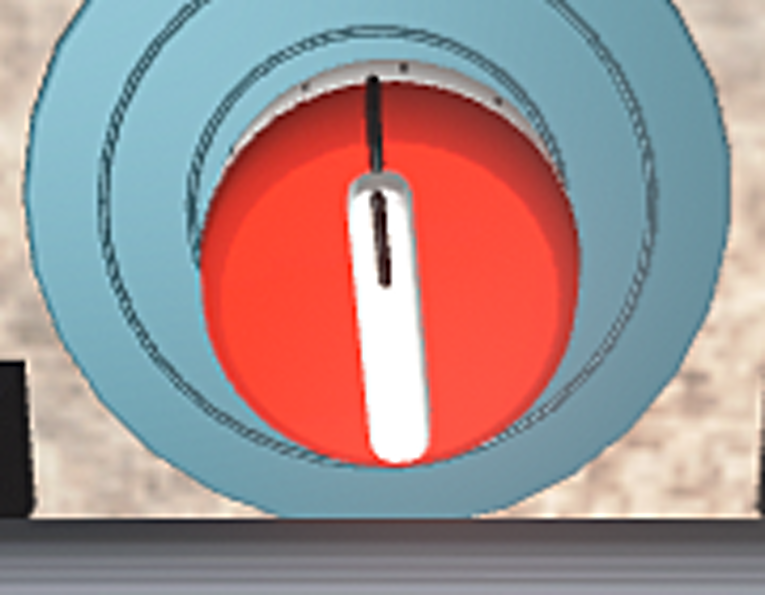

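The timer stands upright on the mat. The bar runs from (381,175), the pointer end, to (400,460) in the crop. Base ticks are at (305,88), (403,68) and (498,100).

Run:
```python
from h import *
import pickle
w=pickle.load(open('w2.pkl','rb'))
c=lambda u,v,z:atz(w,184+u/4.25,160+v/4.25,z)
a=c(381,177,.059);b=c(400,461,.059);d=a-b;m=(a+b)/2
print('bar',a,b,np.linalg.norm(d),m,'ang',np.degrees(np.arctan2(d[1],d[0])))
for u,v in[(305,88),(403,68),(498,100)]:
    p=c(u,v,.0235)-m; print(np.hypot(p[0],p[1]),np.degrees(np.arctan2(p[1],p[0])))
l=c(25,200,.005);r=c(730,200,.005);print('mat',l,r)
```

```text
bar [0.50313516 0.01637507 0.059     ] [0.49776591 0.06054266 0.059     ] 0.04449275595574863 [0.50045053 0.03845887 0.059     ] ang -83.06882200583249
0.031073414528424364 -59.557325017995254
0.031079276321747853 -90.34662158429568
0.031175818921933243 -121.30046537404439
mat [0.56698579 0.03933346 0.005     ] [0.43902428 0.03184575 0.005     ]
```

>>> step_arm(rows=[[0, 0, 0.01, 0.14, 0.0876], [0, 0, 0.02, 0.28, 0.0876], [0, 0, 0.02, 0.42, 0.0876], [0, 0, 0.02, 0.56, 0.0876], [0, 0, 0.02, 0.7, 0.0876], [0, 0, 0.02, 0.84, 0.0876], [0, 0, 0.02, 0.98, 0.0876], [0, 0, 0.02, 1.12, 0.0876], [0, 0, 0.02, 1.26, 0.0876], [0, 0, 0.02, 1.4, 0.0876], [0, 0, 0.02, 1.54, 0.0876], [0, 0, 0.02, 1.602, 0.0876]])

```text
t: 12.05
eef_pos: [0.501, 0.0368, 0.1177]
ee_rot: [3.141, 0.002, 0.096]
force: [0.3, -0.2, -0.2]
width: 0.0875
gripper_force: 0.0
```

>>> step_arm(rows=[[0, 0, 0, 0.14, 0.0876], [0, 0, 0, 0.28, 0.0876], [0, 0, 0, 0.42, 0.0876], [0, 0, 0, 0.56, 0.0876], [0, 0, 0, 0.7, 0.0876], [0, 0, 0, 0.84, 0.0876], [0, 0, 0, 0.98, 0.0876], [0, 0, 0, 1.12, 0.0876], [0, 0, 0, 1.26, 0.0876], [0, 0, 0, 1.4, 0.0876], [0, 0, 0, 1.54, 0.0876], [0, 0, 0, 1.602, 0.0876], [0, 0, 0, 1.602, 0.0876], [0, 0, 0, 1.602, 0.0876]])

```text
t: 13.45
eef_pos: [0.5011, 0.0369, 0.1181]
ee_rot: [-3.14, 0.0, 1.691]
force: [0.5, 0.4, 0.3]
width: 0.0874
gripper_force: 0.0
```

Run:
```python
from h import *
import pickle
w=grab('wrist'); P=arm.get_state(); print(P['eef_pos'],P['q'],P['t'],P['ee_rot'],P['force'])
pickle.dump(w,open('w3.pkl','wb'))
cv2.imwrite('pics/m3.png',cv2.resize(w['color'][150:290,184:364],None,fx=4.25,fy=4.25,interpolation=cv2.INTER_CUBIC))
```

```text
[0.50119756 0.03689735 0.11820903] [ 4.65046701e-01  1.78690772e-01 -5.09821030e-01 -3.26620899e-05
 -8.83331470e-01  2.79700748e+00] 13.5 [-3.14059873e+00  3.29926053e-04  1.69123728e+00] [-0.22480526 -0.70054522  1.06932991]
```

View pics/m3.png

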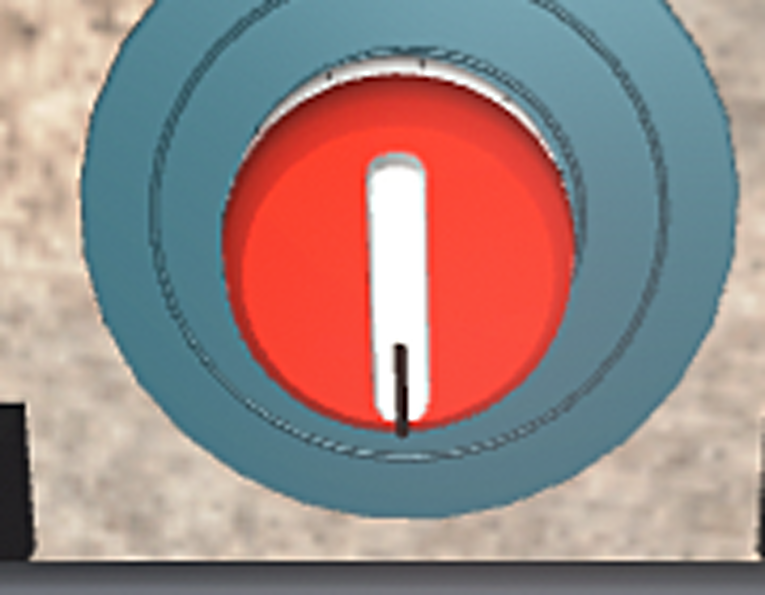

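The bar runs from (397,155) to (402,425) with the pointer at the bottom. Ticks are at (330,75), (423,63) and (507,97). I'll check numerically which one is the long one, using the earlier lying view and this view.

Run:
```python
from h import *
import pickle
w=pickle.load(open('w3.pkl','rb'))
c=lambda u,v,z:atz(w,184+u/4.25,150+v/4.25,z)
a=c(402,425,.059);b=c(397,155,.059);d=a-b;m=(a+b)/2
print('bar',m,np.linalg.norm(d),'ang',np.degrees(np.arctan2(d[1],d[0])))
for u,v in[(330,75),(423,63),(507,97)]:
    p=c(u,v,.0235)-m; print(np.hypot(p[0],p[1]),np.degrees(np.arctan2(p[1],p[0])))
w=pickle.load(open('w1.pkl','rb'));g=cv2.cvtColor(w['color'],cv2.COLOR_BGR2GRAY)
for u,v in[(183,395),(268,410),(400,410),(530,398),(620,372)]:
    x=int(225+u/8);y=int(140+v/7.5); print((x,y)); print(g[y-5:y+8,x-2:x+4])
```

```text
bar [0.50104703 0.0407256  0.059     ] 0.04538956234775269 ang -82.08263949907945
0.03155306392658831 119.77297713992972
0.0314908630732582 89.15104714241544
0.03163008066130213 59.38946752576917
(247, 192)
[[199 225 217 178 172 143]
 [195 234 239 246 252 238]
 [191 230 241 246 250 251]
 [156 229 233 245 248 249]
 [159 232 141 237 249 249]
 [169 233 150 198 248 250]
 [195 233 157 188 249 250]
 [181 228 209 170 246 250]
 [173 220 240 247 249 249]
 [173 218 236 244 247 249]
 [178 218 235 242 246 249]
 [192 219 235 242 246 249]
 [181 215 235 242 246 249]]
(258, 194)
[[251 251 236 234 238 240]
 [255 255 255 255 255 255]
 [255 255 255 255 255 255]
 [254 255 255 255 255 255]
 [255 255 144 255 255 255]
 [255 255 168 230 255 255]
 [255 255 212 234 255 255]
 [255 255 229 242 255 255]
 [254 255 255 255 255 255]
 [254 254 255 255 255 255]
 [254 254 254 254 254 254]
 [254 254 254 254 254 254]
 [254 254 254 254 254 255]]
(275, 194)
[[242 243 242 242 253 253]
 [255 255 255 255 255 255]
 [255 250 255 255 255 255]
 [255 224 242 255 255 255]
 [255 226 245 255 255 255]
 [255 228 242 255 255 255]
 [255
[... 210 characters left out ...]
254 252 249]
 [255 255 254 251 249 247]
 [254 253 251 252 249 247]
 [255 236 165 250 250 247]
 [255 240 163 255 252 247]
 [255 242 116 254 252 248]
 [255 246 146 253 251 248]
 [254 255 242 252 250 248]
 [253 253 253 252 250 248]
 [253 252 252 251 250 248]
 [253 252 252 251 250 249]
 [253 253 252 251 250 249]
 [253 252 252 251 250 249]]
(302, 189)
[[169 165 183 175 138 140]
 [217 210 200 183 142 141]
 [226 221 197 185 150 142]
 [225 214 154 180 156 132]
 [226 189 125 179 157 153]
 [226 226 132 180 158 185]
 [226 226 109 178 158 181]
 [225 224 149 182 161 181]
 [226 222 211 195 160 182]
 [226 221 209 194 163 175]
 [227 220 210 194 166 152]
 [227 222 211 194 167 151]
 [228 222 212 194 174 168]]
```

The long tick is at about +89.5° and the pointer at -82.6°, so the dial reads about 3.00 rad. Lowering onto the bar.

>>> step_arm(rows=[[0, 0.0026, 0, 0.008, 0.05], [0, 0.0026, -0.015, 0.008, 0.04], [0, 0.0026, -0.03, 0.008, 0.04], [0, 0.0026, -0.045, 0.008, 0.04], [0, 0.0026, -0.055, 0.008, 0.04], [0, 0.0026, -0.063, 0.008, 0.04], [0, 0.0026, -0.067, 0.008, 0.04], [0, 0.0026, -0.067, 0.008, 0.03], [0, 0.0026, -0.067, 0.008, 0.015], [0, 0.0026, -0.067, 0.008, 0.005], [0, 0.0026, -0.067, 0.008, 0.0], [0, 0.0026, -0.067, 0.008, 0.0], [0, 0.0026, -0.067, 0.008, 0.0], [0, 0.0026, -0.067, 0.008, 0.0]], newtons=25)

```text
t: 14.9
eef_pos: [0.5015, 0.0397, 0.052]
ee_rot: [3.141, -0.0, 1.701]
force: [-1.7, 1.2, 3.2]
width: 0.0095
gripper_force: 25.0
```

>>> step_arm(rows=[[0, 0, -0.0005, 0, 0], [0, 0, -0.001, 0, 0], [0, 0, -0.0015, 0, 0], [0, 0, -0.0015, 0, 0], [0, 0, -0.0015, 0, 0], [0, 0, -0.0015, 0, 0]])

```text
t: 15.5
eef_pos: [0.5016, 0.0397, 0.0518]
ee_rot: [3.141, 0.0, 1.702]
force: [-7.0, 1.0, 19.0]
width: 0.0098
gripper_force: 25.0
```

>>> step_arm(rows=[[-0.0003, 0, 0.0004, 0, 0], [-0.0005, 0, 0.0008, 0, 0], [-0.0005, 0, 0.0008, 0, 0], [-0.0005, 0, 0.0008, 0, 0]])

```text
t: 15.9
eef_pos: [0.5014, 0.0397, 0.0519]
ee_rot: [3.14, 0.0, 1.702]
force: [-2.1, 0.5, 8.2]
width: 0.0095
gripper_force: 25.0
```

>>> step_arm(rows=[[0, 0, -0.0002, -0.02, 0], [0, 0, -0.0002, -0.05, 0], [0, 0, -0.0002, -0.09, 0], [0, 0, -0.0002, -0.13, 0], [0, 0, -0.0002, -0.17, 0], [0, 0, -0.0002, -0.21, 0], [0, 0, -0.0002, -0.25, 0], [0, 0, -0.0002, -0.29, 0], [0, 0, -0.0002, -0.33, 0], [0, 0, -0.0002, -0.37, 0]])

```text
t: 16.9
eef_pos: [0.5017, 0.0397, 0.0519]
ee_rot: [3.14, -0.0, 1.33]
force: [-2.8, 0.2, 9.7]
width: 0.0094
gripper_force: 25.0
```

Run:
```python
from h import *
P=arm.get_state(); print(P['force'],P['moment'],P['ee_rot'],P['eef_pos'])
```

```text
[-2.78626417  0.15780988  9.65977999] [-0.27546781  0.98592036  0.03405361] [ 3.14015115e+00 -4.06527001e-04  1.33032628e+00] [0.50165812 0.03966989 0.051896  ]
```

>>> step_arm(rows=[[0, 0, 0, -0.04, 0], [0, 0, 0, -0.08, 0], [0, 0, 0, -0.12, 0], [0, 0, 0, -0.16, 0], [0, 0, 0, -0.2, 0], [0, 0, 0, -0.24, 0], [0, 0, 0, -0.28, 0], [0, 0, 0, -0.32, 0], [0, 0, 0, -0.36, 0], [0, 0, 0, -0.4, 0], [0, 0, 0, -0.44, 0], [0, 0, 0, -0.48, 0], [0, 0, 0, -0.52, 0], [0, 0, 0, -0.56, 0], [0, 0, 0, -0.6, 0], [0, 0, 0, -0.64, 0], [0, 0, 0, -0.68, 0], [0, 0, 0, -0.72, 0], [0, 0, 0, -0.76, 0], [0, 0, 0, -0.8, 0]])

```text
t: 18.9
eef_pos: [0.5019, 0.0395, 0.0519]
ee_rot: [3.14, -0.001, 0.53]
force: [-0.7, -2.9, 8.7]
width: 0.0096
gripper_force: 25.0
```

>>> step_arm(rows=[[0, 0, 0, -0.04, 0], [0, 0, 0, -0.08, 0], [0, 0, 0, -0.12, 0], [0, 0, 0, -0.16, 0], [0, 0, 0, -0.2, 0], [0, 0, 0, -0.24, 0], [0, 0, 0, -0.28, 0], [0, 0, 0, -0.32, 0], [0, 0, 0, -0.36, 0], [0, 0, 0, -0.4, 0], [0, 0, 0, -0.44, 0], [0, 0, 0, -0.48, 0], [0, 0, 0, -0.52, 0], [0, 0, 0, -0.56, 0], [0, 0, 0, -0.6, 0], [0, 0, 0, -0.64, 0], [0, 0, 0, -0.68, 0], [0, 0, 0, -0.72, 0], [0, 0, 0, -0.76, 0], [0, 0, 0, -0.8, 0]])

```text
t: 20.9
eef_pos: [0.5019, 0.0391, 0.0519]
ee_rot: [3.141, -0.002, -0.27]
force: [0.3, -4.6, 8.8]
width: 0.0096
gripper_force: 25.0
```

Run:
```python
from h import *
import pickle
P=arm.get_state(); print(P['force'],P['moment'],P['ee_rot'],P['eef_pos'])
w=grab('wrist'); pickle.dump(w,open('w4.pkl','wb'))
# unwrap the visible base side: polar map of gray at z .01...024, r=.032
g=cv2.cvtColor(w['color'],cv2.COLOR_BGR2GRAY).astype(np.float32)
c=P['eef_pos'][:2]; o=ray(w,280,200)[0]; f=np.degrees(np.arctan2(*(o[:2]-c)[::-1])); print('cam side',f)
for th in np.arange(round(f)-50,round(f)+51,2.):
    a=np.radians(th); zz=np.arange(.012,.027,.0015)
    p=proj(w,[[c[0]+.032*np.cos(a),c[1]+.032*np.sin(a),z] for z in zz]).astype(np.float32)
    print(int(th),cv2.remap(g,p[:,:1],p[:,1:],1).ravel().astype(int))
```

```text
[ 0.26946736 -4.56794036  8.75074835] [-1.89287558  0.05371589  0.01617887] [ 3.14136697e+00 -1.85100959e-03 -2.69537611e-01] [0.50194643 0.03909926 0.05188538]
cam side -14.867002433528963
-65 [135 135 135 135 135 135 135 135 133 132]
-63 [135 135 134 134 135 134 133 132 137 140]
-61 [136 135 135 135 134 134 135 131 122 121]
-59 [136 136 136 135 135 135 136 135 136 126]
-57 [136 136 136 135 136 135 136 138 142 147]
-55 [137 136 135 135 135 136 137 139 146 151]
-53 [137 137 137 136 136 136 137 143 148 157]
-51 [137 137 137 137 136 138 139 146 153 161]
-49 [139 138 138 137 137 138 141 148 158 166]
-47 [139 139 139 139 138 139 142 148 158 167]
-45 [140 140 140 139 139 141 144 153 162 171]
-43 [140 140 140 140 141 144 148 157 167 175]
-41 [142 142 141 141 141 144 147 158 168 177]
-39 [143 142 142 142 143 145 150 160 169 179]
-37 [143 143 143 142 143 144 154 164 173 183]
-35 [144 143 143 143 142 147 155 165 175 184]
-33 [146 145 145 144 146 149 156 167 178 188]
-31 [147 146 145 145 146 149 156 150 148 146]
-29 [147 146 146 145 146 152 160 171 162 149]
-27 [148 148 148 147 146 151 161 172
[... 707 characters left out ...]
52 150 163 177 190 205 219]
7 [159 157 151 150 155 165 178 192 206 219]
9 [159 158 154 147 153 161 177 193 207 218]
11 [160 159 156 148 151 162 176 192 207 218]
13 [159 157 156 150 151 163 177 193 209 221]
15 [157 155 153 152 151 166 179 194 208 221]
17 [156 154 151 151 151 163 176 192 207 219]
19 [156 154 152 150 148 163 177 193 210 221]
21 [155 151 146 150 154 165 179 195 210 223]
23 [154 153 151 149 154 163 177 193 210 221]
25 [153 152 150 150 156 158 175 191 208 221]
27 [152 152 150 145 152 163 179 195 207 191]
29 [149 146 144 146 157 163 150 112 120 113]
31 [147 147 145 146 137 115  86 113 164 216]
33 [148 144 138 134 143 160 164 188 206 220]
35 [148 147 151 152 152 167 175 195 206 219]
```

The base hasn't turned: the ticks are still at multiples of 30° minus 0.5°. The dial is at about 4.97 rad, so I'll wind a further 0.92 rad.

>>> step_arm(rows=[[0, -0.0003, 0, -0.04, 0], [0, -0.0005, 0, -0.08, 0], [0, -0.0005, 0, -0.12, 0], [0, -0.0005, 0, -0.16, 0], [0, -0.0005, 0, -0.2, 0], [0, -0.0005, 0, -0.24, 0], [0, -0.0005, 0, -0.28, 0], [0, -0.0005, 0, -0.32, 0], [0, -0.0005, 0, -0.36, 0], [0, -0.0005, 0, -0.41, 0], [0, -0.0005, 0, -0.46, 0], [0, -0.0005, 0, -0.51, 0], [0, -0.0005, 0, -0.56, 0], [0, -0.0005, 0, -0.61, 0], [0, -0.0005, 0, -0.66, 0], [0, -0.0005, 0, -0.71, 0], [0, -0.0005, 0, -0.76, 0], [0, -0.0005, 0, -0.82, 0], [0, -0.0005, 0, -0.88, 0], [0, -0.0005, 0, -0.92, 0]])

```text
t: 22.95
eef_pos: [0.5016, 0.0387, 0.0519]
ee_rot: [-3.141, -0.001, -1.19]
force: [-1.7, -3.4, 10.9]
width: 0.0094
gripper_force: 25.0
```

```bash
cat > tk.py <<'E'
from h import *
P=arm.get_state(); print(P['force'],P['moment'],P['ee_rot'],P['eef_pos'],P['q'][5])
w=grab('wrist')
g=cv2.cvtColor(w['color'],cv2.COLOR_BGR2GRAY).astype(np.float32)
c=np.array([.5015,.0395]); o=ray(w,280,200)[0]; f=np.degrees(np.arctan2(*(o[:2]-c)[::-1]))
for th in np.arange(round(f)-65,round(f)+66,1.):
    a=np.radians(th); p=proj(w,[[c[0]+.032*np.cos(a),c[1]+.032*np.sin(a),z] for z in np.arange(.012,.027,.0015)]).astype(np.float32)
    v=cv2.remap(g,p[:,:1],p[:,1:],1).ravel().astype(int)
    if v[6:9].min()<140: print(int(th),v)
E
python3 tk.py
```

```text
[-1.71383371 -3.44925451 10.90086097] [-1.27017736  0.67704591  0.06844073] [-3.14062429e+00 -1.03132280e-03 -1.19034419e+00] [0.5016345  0.03869301 0.05188098] -0.08982213084516762
-134 [142 140 162 149 139 136 132 139 130 133]
-133 [158 144 138 164 149 139 137 132 139 130]
-132 [161 159 145 137 164 150 140 137 132 140]
-131 [163 163 161 148 138 164 152 140 137 131]
-124 [156 151 133 124 109  97 126 161 178 174]
-123 [157 156 154 135 117 115 105 120 162 181]
-122 [154 157 155 157 145 111 120 119 120 167]
-121 [149 152 156 157 161 156 129 126 135 136]
-120 [151 150 150 155 159 164 166 148 138 150]
-93 [162 157 148 137 103  86  93 116 140 157]
-92 [164 156 145 131 113  84  78  69  69  92]
-91 [163 159 154 154 153 138 121 129 135 136]
-63 [181 173 160 161 168 169 165 145 138 151]
-62 [182 173 162 160 155 127  93  59  71 111]
-33 [188 182 179 171 169 163 147 104  84 120]
-32 [189 186 181 174 158 142 121  92  86 135]
-31 [190 189 182 176 160 139 119 134 178 215]
```

>>> step_arm(rows=[[0, 0, 0, -0.03, 0], [0, 0, 0, -0.05, 0], [0, 0, 0, -0.05, 0], [0, 0, 0, -0.02, 0], [0, 0, 0, 0.02, 0], [0, 0, 0, 0.06, 0], [0, 0, 0, 0.1, 0], [0, 0, 0, 0.14, 0], [0, 0, 0, 0.18, 0], [0, 0, 0, 0.22, 0], [0, 0, 0, 0.26, 0], [0, 0, 0, 0.3, 0], [0, 0, 0, 0.34, 0], [0, 0, 0, 0.38, 0], [0, 0, 0, 0.42, 0], [0, 0, 0, 0.46, 0], [0, 0, 0, 0.5, 0], [0, 0, 0, 0.54, 0], [0, 0, 0, 0.57, 0], [0, 0, 0, 0.6, 0]])

```text
t: 25.0
eef_pos: [0.5019, 0.0388, 0.0519]
ee_rot: [-3.141, -0.002, -0.587]
force: [-0.6, -3.3, 9.8]
width: 0.0094
gripper_force: 25.0
```

>>> step_arm(rows=[[0, 0, 0, 0.04, 0], [0, 0, 0, 0.08, 0], [0, 0, 0, 0.12, 0], [0, 0, 0, 0.16, 0], [0, 0, 0, 0.2, 0], [0, 0, 0, 0.24, 0], [0, 0, 0, 0.28, 0], [0, 0, 0, 0.32, 0], [0, 0, 0, 0.36, 0], [0, 0, 0, 0.4, 0], [0, 0, 0, 0.44, 0], [0, 0, 0, 0.48, 0], [0, 0, 0, 0.52, 0], [0, 0, 0, 0.55, 0], [0, 0, 0, 0.57, 0], [0, 0, 0, 0.57, 0], [0, 0, 0, 0.57, 0]])

```text
t: 26.7
eef_pos: [0.502, 0.0391, 0.0519]
ee_rot: [-3.142, -0.002, -0.018]
force: [-0.7, -1.6, 8.9]
width: 0.0096
gripper_force: 25.0
```

```bash
python3 tk.py
```

```text
[-0.66148568 -1.58821778  8.90256204] [-0.66575695  0.40005963  0.01790569] [-3.14152346e+00 -2.02758028e-03 -1.81001704e-02] [0.50202206 0.03910489 0.05188859] 1.0824471677435092
-66 [122 114 117 117 117 120 126 126 126 127]
-65 [124 122 114 117 117 117 120 126 126 126]
-64 [125 124 122 113 117 117 117 120 126 126]
-63 [123 125 124 122 113 117 117 116 120 126]
-62 [123 123 125 126 122 111 115 116 115 120]
-61 [123 124 123 125 126 122 111 112 115 114]
-60 [122 122 124 123 125 127 122 109 109 114]
-59 [124 123 122 125 124 125 129 124 107 104]
-58 [123 123 123 121 125 126 125 130 126 104]
-57 [124 123 123 123 121 125 128 127 131 130]
-56 [124 124 124 123 124 123 126 130 131 133]
-55 [125 124 124 125 124 124 124 129 132 135]
-54 [126 124 124 123 126 126 124 126 134 135]
-53 [125 126 124 125 124 127 129 129 128 140]
-52 [125 125 126 125 125 126 130 132 135 136]
-51 [124 125 125 126 127 125 127 137 136 142]
-50 [124 123 125 126 126 130 132 131 145 148]
-49 [125 124 122 125 128 130 133 139 141 154]
-48 [126 125 124 123 127 131 135 141 148 155]
-47 [126 125 125 124 124 132 137 141 150 158]
-46 [126 126 125 126 128 129 138 146 151 161]
-31 [131 130 131 136 141 141 132 101 113 146]
-30 [131 131 133 136 143 147 138 121  86  91]
-29 [131 131 132 138 143 155 162 159 137 119]
-1 [145 145 145 149 156 121  67  72  88 112]
0 [145 144 145 149 157 131  90  97 107 123]
29 [139 141 145 156 172 166 142 101 130 174]
30 [142 141 146 152 129  87  82 113 150 199]
64 [140 159 150 155 191 154 172 168 139 208]
```

Ticks are at phase -0.4° and the pointer is at 179.0°, against a target of 179.5°. I'll nudge it, ease the pressure, release and lift.

>>> step_arm(rows=[[0, 0, 0, 0.009, 0], [0, 0, 0, 0.009, 0], [0, 0, 0.0004, 0.009, 0], [0, 0, 0.0007, 0.009, 0], [0, 0, 0.0007, 0.009, 0.02], [0, 0, 0.0007, 0.009, 0.035], [0, 0, 0.0007, 0.009, 0.04], [0, 0, 0.0007, 0.009, 0.04], [0, 0, 0.01, 0.009, 0.04], [0, 0, 0.03, 0.009, 0.06], [0, 0, 0.05, 0.009, 0.08], [0, 0, 0.06, 0.009, 0.0876], [0, 0, 0.06, 0.009, 0.0876], [0, 0, 0.06, 0.009, 0.0876], [0, 0, 0.06, 0.009, 0.0876]])

```text
t: 28.25
eef_pos: [0.5003, 0.0389, 0.11]
ee_rot: [3.141, 0.001, -0.01]
force: [-0.7, -0.2, -1.1]
width: 0.0824
gripper_force: 0.0
```

Run:
```python
from h import *
import pickle
w=grab('wrist'); P=arm.get_state(); print(P['eef_pos'],P['q'],P['t'],P['ee_rot'],P['force'])
pickle.dump(w,open('w5.pkl','wb'))
cv2.imwrite('pics/m5.png',cv2.resize(w['color'][150:290,184:364],None,fx=4.25,fy=4.25,interpolation=cv2.INTER_CUBIC))
```

```text
[0.50032537 0.03885527 0.10996455] [ 4.69533450e-01  1.88046914e-01 -5.20716248e-01 -2.36480467e-04
 -8.63681785e-01  1.09147965e+00] 28.3 [ 3.14099165e+00  1.54564341e-03 -9.93747134e-03] [-0.8365731   0.84735468  0.75250607]
```

View pics/m5.png

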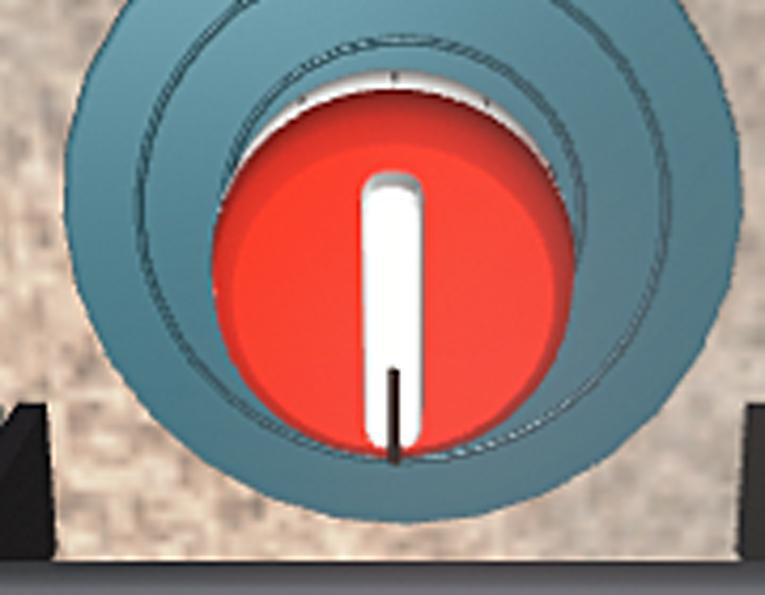

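The pointer (393,463) lines up exactly with the tick opposite it at (394,77). The timer is upright on the mat and the gripper is clear. The wind never hit the end stop, which agrees with the long tick being at +90°, so the dial reads 45 minutes.

```bash
python3 -c "
from station import arm
print(arm.job_done())"
```

```text
the job is handed in; nothing more can be done
None
```

The timer stands upright on the 130 mm mat; its dial was wound to about 56.5 minutes, turned back to 45 and released, and the job was handed in at about 28 s of the 72 s allowed, but on the first lift it slipped from a light grip and landed upright on the worktop before I carried it to the mat.

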